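Line up three ramekins and hold the long lid over them

TASK

Line up the three small ramekins on the round pine board in one even row through the board's middle, square to the board's handle: one at the centre of the board and one 8 cm to either side of it, all standing upright. Then pick up the long aluminium lid by its bar handle, bring it over to the board and finish while still holding it level and still, centred over the row and lined up with it, with its lower edge 1 to 2 cm above the ramekins' rims; the lid must not touch the ramekins or the board. Leave everything else on the counter and the hob's knob as they are.

Things in the scene. Friction and masses are not known exactly. Their poses are not given: they have to be found in the camera images.
- board_mid (a point): centre of the top face of the fixed round pine board (diameter 280 mm, 18 mm thick, so this point is 18 mm above the counter). The board has a 40 mm wide paddle handle reaching to 240 mm from the centre along its -x axis; y runs along the wanted row, z is up. The board may lie on the left or on the right half of the counter
- board_left (a point): place for an outer ramekin, on the board's top face, 80 mm from its centre along the board's +y; not marked on the wood
- board_right (a point): place for the other outer ramekin, on the board's top face, 80 mm from its centre along the board's -y; not marked on the wood
- ramekin1_c (a point): small white ceramic ramekin, one of three alike: straight-sided open cup, outer diameter 56 mm, 38 mm high, wall 4 mm, about 110 g. This point is on its axis, half-way up (19 mm above its underside); z is up when it stands; any ramekin may take any place; they start on the board, out of line
- ramekin2_c (a point): small white ceramic ramekin, one of three alike: straight-sided open cup, outer diameter 56 mm, 38 mm high, wall 4 mm, about 110 g. This point is on its axis, half-way up (19 mm above its underside); z is up when it stands; any ramekin may take any place; they start on the board, out of line
- ramekin3_c (a point): small white ceramic ramekin, one of three alike: straight-sided open cup, outer diameter 56 mm, 38 mm high, wall 4 mm, about 110 g. This point is on its axis, half-way up (19 mm above its underside); z is up when it stands; any ramekin may take any place; they start on the board, out of line
- lid_grip (a point): centre of the black bar handle of the long dull-grey aluminium lid (about 260 g). The lid is a rectangle 260 mm long (its y) by 90 mm wide (its x), 12 mm deep with a hollow underside; its lower edge is 42 mm below this point and its top face 30 mm below it. The bar is 14 mm wide (x), 90 mm long (y), 16 mm high, on two feet; the space under it is 22 mm high. z is up when the lid lies on the counter, as it does at the start, on the half without the board
- mill: bystander: turned dark wooden pepper mill, diameter 52 mm, 132 mm high, between the board and the lid; origin at the centre of its underside
- bowl: bystander: blue plastic bowl, rim diameter 116 mm, 55 mm high, between the board and the lid; origin at the centre of its underside
- jar: bystander: glass jar with steel cap, diameter 54 mm, 95 mm high, between the board and the lid; origin at the centre of its underside
- spatula: bystander: flat steel tava spatula 280 mm long lying on the counter far to the left
- pot_lid: bystander: round grey aluminium pot lid, diameter 180 mm, 44 mm high with its knob, far to the right; origin at the centre of its underside
- big_ramekin: bystander: larger white ramekin, diameter 90 mm, 50 mm high, far to the left on the bare counter; not one of the three; origin at the centre of its underside
- hob_knob (a joint): bystander: black turning knob (diameter 42 mm) at the front of the gas hob behind the working area; rad, 0 is off
Mind the look-alikes: they are no part of the job. Leave any orange look-alike of the part that bears ramekin2_c alone. Leave any pink look-alike of the part that bears ramekin1_c alone.

How it is judged:
By the outcome, as a careful person would: the job done as asked, in the order asked, and still so for the second after the job is handed in, while the arm keeps its last pose, push and grip.
It also fails if it takes over 72 s, if anything falls off the work surface, if the arm or the gripper's body presses on something with over 40 N, if the wrist force passes 120 N, or if a joint passes its speed limit or range.

ROBOT

A 6-joint arm with a two-finger parallel gripper is mounted at the origin on the work surface. World frame = base frame: x ahead of the robot, y to its left, z up, the work surface at z = 0. Lengths are in m, angles in rad, forces in N, time in s.
With the tool pointing down it reaches from about 0.3 to 1 m from the base axis. Payload 5.1 kg.
Tool frame: the origin (TCP) lies on the centre line of the jaws, within the pads' length; the fingertips stand 22 mm ahead of it and the grasp point (between the pads) lies 3 mm ahead of it; z points along the fingers, y is the direction in which the jaws open and shut (so a half turn about z gives the same grasp; the last joint's range is limited). The gripper opens to 95 mm and grips with 3 to 60 N. Pads are 20 mm wide; open, the fingers measure 119 mm over their backs; the gripper's body (75 mm by 180 mm) begins 59 mm behind the grasp point.
Start: joints at [-1.337, 0.124, 1.65, -0, 1.367, -0.083], TCP at [0.202, -0.618, 0.237] pointing down, gripper open.
Joint ranges: [-2.61, 2.61], [-1.02, 2.33], [0.03, 2.71], [-1.35, 4.49], [0.32, 2.68], [-2.91, 2.91]. Speed limits (rad/s): [2.57, 2.57, 3.14, 3.14, 3.14, 3.14].

INTERFACE

Orientations are given as a unit quaternion [w, x, y, z].
In Python, from workcell import robot gives the robot as it stands. The module is installed in compiled form; this text tells all that it offers.
- The arm moves only by the tool play_rows, never from a script. Its arguments are lists of equal length, an entry for each row: "dp": the shift along the world's x, y, z in m, a list of three; "dr": the turn, a rotation vector about the world's x, y, z in rad, a list of three; "jaw": the gripper command: -1 is shut, 1 is fully open, values between are in proportion. In form: {"dp": [[dx, dy, dz], ...], "dr": [[rx, ry, rz], ...], "jaw": [jaw, ...]}. A call has 1 to 12 rows; each row is the pose to reach, as a shift and turn from the pose measured when the call began; what a row does not reach only later rows make up. A row lasts 1/12 s, in which the tool goes at most 41.7 mm and 7.16 degrees, less where a joint would pass 70% of its speed; a pose out of reach is approached as far as the arm can. A call with a gripper value outside its range is refused whole. The fingers move at their own pace and stop on an object; the grip force is fixed at half the most. Time passes only in rows, so rows that repeat a pose let the fingers close. It gives the time, the measured TCP pose, the force and the opening at its end, in the units of the state.
- robot.state(): the state, without advancing time (a new reading comes with each control period).
- robot.get_image(name): name is "scene" or "top"; returns (picture, depth): 420x560x3 uint8, blue, green, red; 420x560 float32, m along the optical axis (not along the pixel's ray), 0 where there is no reading.
- robot.camera_model(name): a dict with "vfov" (degrees; the focal length in pixels is half the picture's height over the tangent of half this angle, whatever the lens; pixels are square), "cx", "cy" (the principal point, pixels), "view" (4x4, takes a point from world to camera coordinates). Camera axes: x right, y up, looking along -z (the intrinsics and any distortion apply to the point x, -y, -z); pixel columns grow to the right and rows downward; lengths in m; the calibration is good to about 2 mm. A picture is of the moment at which its call begins. camera_model takes no time and is no camera call.
- robot.close_job(): hands the job in, once; it reports no verdict.
Trained networks look in the newest picture that a camera, given by its name, has taken for a name from the list of things; names that differ only in an ending like _2 or _b are one class to them, and where a whole thing is asked for, a point or a joint stands for the part that bears it (a point fixed in the world has none). Each returns a list of dicts, best first, with "score" (0 to 1); they miss things now and then, are a little off and sometimes report something else, mostly with a low value. They report only what shows in the picture. A call takes as long as a camera call. They do not tell look-alikes from the thing itself.
- robot.search_frame(camera, name): "rect" ([left, top, width, height] in pixels, round what is visible of it).
The state is a dict: "time_s": time; "joints": joint angles; "joint_vel": joint speeds; "effort": joint torques, N m; "position": TCP position; "ee_rot": TCP orientation; "ft_force": force on the tool from outside, world axes, zero at the start; "torque": the same for the moment, N m; "opening": opening from 0.0 (shut) to 1.0 (fully open).
Only numpy, scipy, OpenCV 4.12 (cv2) and the standard library are available. Lean on these libraries where they do the work, as an engineer would, in place of code of your own. Each camera call takes 0.05 s, during which the arm holds its last target.

## Working session

There is one attempt and no reset: what is moved stays moved. The work goes in short steps, Python scripts to look and compute and a tool call to move; the robot and the scene stay as the last step left them, time stands still between calls to the robot, and variables do not carry over. Pictures are saved under pics/ and viewed, and the job is handed in when it is done.

Besides the shell and the picture viewer there is one more tool, called after "Emit:" as name(argument=value, ...) on one line, values as JSON. play_rows: Moves the arm, as the interface text tells. Its arguments: {"type":"object","properties":{"dp":{"type":"array","items":{"type":"array","items":{"type":"number"}}},"dr":{"type":"array","items":{"type":"array","items":{"type":"number"}}},"jaw":{"type":"array","items":{"type":"number"}}},"required":["dp","dr","jaw"]}

```bash
mkdir -p pics; python3 - <<'E'
from workcell import robot
import cv2, numpy as np
print(robot.state())
for n in ("scene","top"):
    im,d=robot.get_image(n); cv2.imwrite(f"pics/{n}0.png",im); np.save(f"pics/{n}0.npy",d)
    m=robot.camera_model(n); print(n,m, d.min(),d.max())
E
```

```text
{'time_s': 0.0, 'joints': array([-1.33662459e+00,  1.24470656e-01,  1.65167124e+00, -2.06123528e-05,
        1.36749609e+00, -8.25853389e-02]), 'joint_vel': array([-0.00146429,  0.00138357,  0.0003111 ,  0.0007839 , -0.00185212,
       -0.0010981 ]), 'effort': array([-1.73097476e-03, -4.17604744e+01, -3.59929597e+01,  7.73815205e-02,
        4.91674338e-02, -1.79489316e-04]), 'position': array([ 0.20230319, -0.6170865 ,  0.23541093]), 'ee_rot': array([-1.01897046e-03,  9.87483468e-01,  1.57719229e-01, -8.75001085e-05]), 'ft_force': array([-0.097777  , -0.10938136, -0.40252629]), 'torque': array([-0.00023156,  0.00467779,  0.03216163]), 'opening': 0.9994107181972537}
scene {'vfov': 52.68876384577041, 'cx': 287.90201996922906, 'cy': 206.82961200449745, 'view': array([[-0.88562248,  0.46395659,  0.02042302,  0.53792785],
       [-0.24921292, -0.51189788,  0.82210309,  0.0795972 ],
       [ 0.39187465,  0.7229833 ,  0.56897225, -1.61016707],
       [ 0.        ,  0.        ,  0.        ,  1.        ]])} 0.0 3.9998722
top {'vfov': 53.899132540051994, 'cx': 282.7607341446571, 'cy': 204.1635795661954, 'view': array([[-0.02471348, -0.9996256 , -0.01174356,  0.01558131],
       [ 0.99485679, -0.02574647,  0.09796477, -0.57306602],
       [-0.09823045, -0.00926211,  0.99512059, -1.19503155],
       [ 0.        ,  0.        ,  0.        ,  1.        ]])} 0.0 1.8865907
```

View pics/scene0.png

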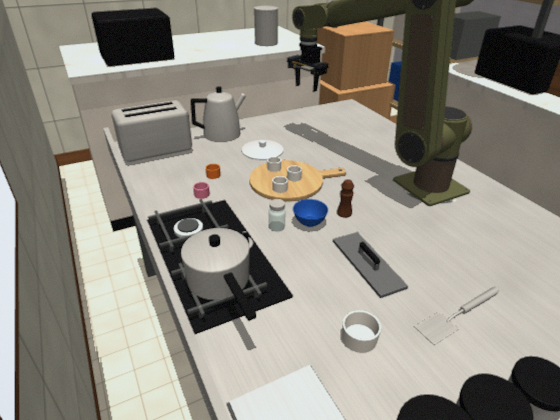

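View pics/top0.png

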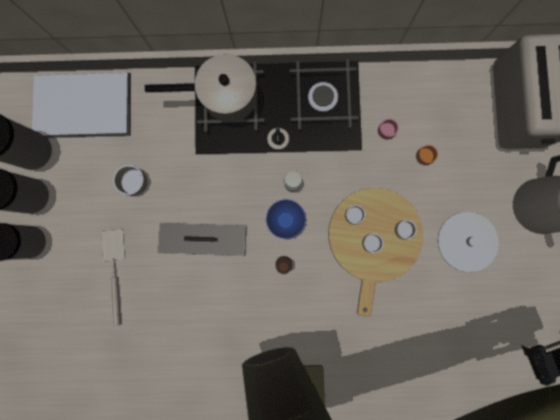

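```bash
cat > h.py <<'E'
import numpy as np, cv2
from workcell import robot
def K(n):
    m=robot.camera_model(n); f=210/np.tan(np.radians(m['vfov'])/2); return f,m['cx'],m['cy'],np.array(m['view'])
def cloud(n,d):
    f,cx,cy,V=K(n); v,u=np.mgrid[0:d.shape[0],0:d.shape[1]]
    P=np.stack([(u-cx)/f*d,-(v-cy)/f*d,-d],-1); 
    return (P-V[:3,3])@V[:3,:3]
def proj(n,p):
    f,cx,cy,V=K(n); c=V[:3,:3]@np.asarray(p)+V[:3,3]; return cx+f*c[0]/-c[2], cy-f*c[1]/-c[2]
def circ(xy):
    A=np.c_[2*xy,np.ones(len(xy))]; s=np.linalg.lstsq(A,(xy**2).sum(1),rcond=None)[0]; return s[:2],np.sqrt(s[2]+s[0]**2+s[1]**2)
E
python3 - <<'E'
from h import *
d=np.load('pics/top0.npy'); im=cv2.imread('pics/top0.png'); W=cloud('top',d)
for u,v in [(355,215),(405,230),(373,243),(345,250),(202,239),(170,245),(284,265),(286,220),(292,181),(468,241),(130,181),(388,129),(427,155),(300,320),(100,300),(450,350),(350,170),(160,300)]: print((u,v),W[v,u].round(4))
print('noise',W[290:310,180:200,2].std(), W[290:310,180:200,2].mean())
for n in ['ramekin1_c','lid_grip','board_mid']:
    try:
        for r in robot.search_frame('top',n): print(n,r)
    except Exception as e: print(n,e)
cv2.imwrite('pics/crop0.png',cv2.resize(im[170:330,310:450],None,fx=4,fy=3.7*1,interpolation=cv2.INTER_CUBIC))
E
```

```text
(355, 215) [ 0.536  -0.2118  0.0233]
(405, 230) [ 0.4879 -0.3557  0.0276]
(373, 243) [ 0.4523 -0.2599  0.0292]
(345, 250) [ 0.4337 -0.1795  0.0143]
(202, 239) [0.476  0.2371 0.0484]
(170, 245) [0.4612 0.3394 0.0155]
(284, 265) [0.3997 0.0009 0.1311]
(286, 220) [ 0.5276 -0.0073  0.0033]
(292, 181) [ 0.6313 -0.0271  0.0964]
(468, 241) [ 0.4512 -0.5331  0.0375]
(130, 181) [0.6582 0.4642 0.0072]
(388, 129) [ 0.7982 -0.3265  0.0061]
(427, 155) [ 0.7138 -0.4399  0.0081]
(300, 320) [ 0.2317 -0.041  -0.0004]
(100, 300) [3.035e-01 5.523e-01 4.000e-04]
(450, 350) [ 1.364e-01 -4.755e-01 -2.000e-04]
(350, 170) [ 0.6746 -0.2055  0.0044]
(160, 300) [0.2994 0.373  0.001 ]
noise 0.0023286658964222157 0.0010590145148588513
ramekin1_c {'rect': [347.7, 204.1, 18.9, 20.4], 'score': 0.67}
ramekin1_c {'rect': [377.4, 117.3, 19.7, 23.5], 'score': 0.57}
lid_grip {'rect': [155.5, 223.4, 88.3, 35.3], 'score': 0.62}
board_mid {'rect': [324.2, 186.6, 98.4, 130.4], 'score': 0.93}
```

View pics/crop0.png

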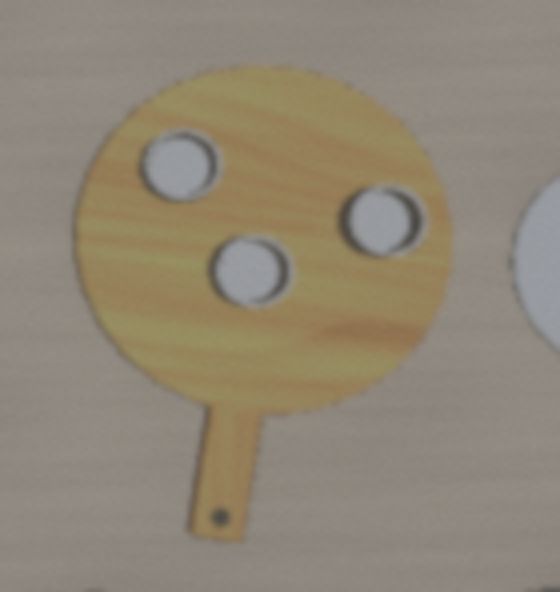

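```bash
cat > meas.py <<'E'
from h import *
def board(im,n='top'):
    f,cx,cy,V=K(n)
    hsv=cv2.cvtColor(im,cv2.COLOR_BGR2HSV)
    m=cv2.inRange(hsv,(8,70,60),(30,255,255)); m[:, :315]=0; m[:,440:]=0; m[:175]=0; m[330:]=0
    m=cv2.morphologyEx(m,cv2.MORPH_OPEN,np.ones((3,3)))
    c=max(cv2.findContours(m,cv2.RETR_EXTERNAL,cv2.CHAIN_APPROX_NONE)[0],key=cv2.contourArea)[:,0].astype(float)
    return m,ray(n,c,0.018)
def ray(n,uv,z):
    f,cx,cy,V=K(n); uv=np.asarray(uv,float); R=V[:3,:3]; C=-R.T@V[:3,3]
    D=np.c_[(uv[:,0]-cx)/f,-(uv[:,1]-cy)/f,-np.ones(len(uv))]@R
    return (C+D*((z-C[2])/D[:,2])[:,None])[:,:2]
E
python3 - <<'E'
from meas import *
im=cv2.imread('pics/top0.png'); d=np.load('pics/top0.npy'); W=cloud('top',d)
V=K('top')[3]; print('cam',-V[:3,:3].T@V[:3,3])
m,P=board(im)
c=np.array([.47,-.26])
for _ in range(5):
    r=np.linalg.norm(P-c,axis=1); s=(r<.15)&(r>.13); c,R=circ(P[s])
print('board',c,R,s.sum(), np.ptp(P,axis=0))
# handle
vv,uu=np.nonzero(m); Q=ray('top',np.c_[uu,vv],0.018); r=np.linalg.norm(Q-c,axis=1); h=Q[r>.15]
print('handle tip r',r.max(), len(h)); mu=h.mean(0); u,sv,vt=np.linalg.svd(h-mu); a=vt[0]*np.sign(vt[0]@(mu-c)); 
print('axis svd',a,np.degrees(np.arctan2(a[1],a[0])),'by mean',np.degrees(np.arctan2(*(mu-c)[::-1])), 'perp offset',np.cross(a,mu-c))
# ramekins
M=(W[...,2]>.045)&(W[...,2]<.07)&(np.hypot(W[...,0]-c[0],W[...,1]-c[1])<.14)
n,l,st,ce=cv2.connectedComponentsWithStats(cv2.dilate(M.astype(np.uint8),np.ones((3,3))))
for i in range(1,n):
    q=W[(l==i)&M]; 
    if len(q)<20: continue
    cc,R=circ(q[:,:2]); print('ram',ce[i],len(q),cc,R,q[:,2].mean(), (cc-c))
# rim by colour
for z0,nm,(x,y) in [(.05,'lid',(.476,.237))]:
    M=(np.abs(W[...,0]-x)<.07)&(np.abs(W[...,1]-y)<.16)&(W[...,2]>.007)&(W[...,2]<.025)
    q=W[M][:,:2].astype(np.float32); print('lid',cv2.minAreaRect(q))
    M=(np.abs(W[...,0]-x)<.07)&(np.abs(W[...,1]-y)<.16)&(W[...,2]>.035)
    q=W[M]; print('bar',cv2.minAreaRect(q[:,:2].astype(np.float32)),q.mean(0),len(q))
E
```

```text
cam [ 0.4531152  -0.01024746  1.24552376]
board [ 0.47816311 -0.27051873] 0.13759750048782812 259 [0.37159972 0.27574797]
handle tip r 0.23778192962681063 403
axis svd [-0.9831028   0.18305433] 169.45228342373917 by mean 168.8788753699874 perp offset -0.0019288003715441648
ram [355.0334728  214.10878661] 99 [ 0.53584323 -0.20666981] 0.02567310494653329 0.05551220621258781 [0.05768012 0.06384892]
ram [405.98859316 229.58174905] 117 [ 0.48843223 -0.35100126] 0.025889878319683247 0.05512493816983329 [ 0.01026912 -0.08048253]
ram [372.73387097 243.05241935] 103 [ 0.45188576 -0.25391563] 0.025758630105888948 0.055351890733120565 [-0.02627735  0.0166031 ]
lid ((0.47544220089912415, 0.23505085706710815), (0.302124947309494, 0.1341921091079712), 88.5552978515625)
bar ((0.47657814621925354, 0.24524806439876556), (0.08846846967935562, 0.013857685960829258), 86.34015655517578) [0.47655589 0.24350789 0.05030301] 151<stdin>:12: DeprecationWarning: Arrays of 2-dimensional vectors are deprecated. Use arrays of 3-dimensional vectors instead. (deprecated in NumPy 2.0)
```

```bash
python3 - <<'E'
from meas import *
d=np.load('pics/scene0.npy'); W=cloud('scene',d); im=cv2.imread('pics/scene0.png')
c=np.array([.478,-.271])
r=np.hypot(W[...,0]-c[0],W[...,1]-c[1])
for x,y in [(.536,-.207),(.488,-.351),(.452,-.254)]:
    q=W[(np.hypot(W[...,0]-x,W[...,1]-y)<.036)&(W[...,2]>.048)&(W[...,2]<.065)]; print('ram',circ(q[:,:2]),len(q),np.percentile(q[:,2],95))
print('bar',end='');q=W[(np.abs(W[...,0]-.476)<.07)&(np.abs(W[...,1]-.24)<.1)&(W[...,2]>.035)];print(cv2.minAreaRect(q[:,:2].astype(np.float32)),q.mean(0),q[:,2].max())
# orange mask contour
hsv=cv2.cvtColor(im,cv2.COLOR_BGR2HSV); m=cv2.inRange(hsv,(8,90,60),(30,255,255)); m[:150]=0;m[215:]=0;m[:,:240]=0;m[:,350:]=0
vv,uu=np.nonzero(m); Q=ray('scene',np.c_[uu,vv],.018); h=Q[np.linalg.norm(Q-c,axis=1)>.15]; mu=h.mean(0); a=np.linalg.svd(h-mu)[2][0]
print('handle',len(h),mu,a,np.degrees(np.arctan2(*(mu-c)[::-1])))
cc=max(cv2.findContours(m,cv2.RETR_EXTERNAL,cv2.CHAIN_APPROX_NONE)[0],key=cv2.contourArea)[:,0]
P=ray('scene',cc,.018); c2=c
for _ in range(5):
    rr=np.linalg.norm(P-c2,axis=1); s=(rr<.152)&(rr>.13); c2,R=circ(P[s])
print('board',c2,R,s.sum())
# top: lid from colour/edges
im=cv2.imread('pics/top0.png'); 
cv2.imwrite('pics/lid0.png',cv2.resize(im[205:275,145:260],None,fx=6,fy=6,interpolation=cv2.INTER_CUBIC))
g=im[240:242,150:255].mean((0,2)).round(); print(g)
E
```

```text
ram (array([ 0.53601984, -0.20507753]), np.float64(0.02543740402417015)) 77 0.05760615794759384
ram (array([ 0.48789313, -0.3501718 ]), np.float64(0.02538238580572658)) 60 0.05812711441231837
ram (array([ 0.45124598, -0.25372393]), np.float64(0.02595271654171409)) 72 0.05786348510336444
bar((0.4758725166320801, 0.24712587893009186), (0.09249474853277206, 0.01701894775032997), 85.59033203125) [0.47873176 0.25158052 0.04662384] 0.055031736884229646
handle 406 [ 0.36658082 -0.13591467] [0.83297396 0.5533122 ] 129.51601242312444
board [ 0.48112663 -0.25558114] 0.1406527735330199 153
[137. 138. 138. 137. 137. 137. 136. 132. 118. 104.  98.  98.  98.  98.
  99.  98.  98.  98.  98.  99. 100.  99.  99.  99.  99.  99. 100.  98.
 100.  99.  99. 100.  99.  93.  80.  72.  72.  71.  71.  66.  64.  64.
  63.  64.  60.  60.  57.  59.  59.  59.  60.  59.  60.  58.  59.  58.
  60.  59.  60.  58.  55.  52.  53.  54.  54.  57.  63.  76.  95. 101.
 105. 104. 104. 105. 104. 104. 104. 105. 105. 105. 104. 106. 106. 105.
 106. 104. 105. 106. 104. 106. 106. 106. 106. 107. 104.  95. 114. 131.
 134. 135. 134. 134. 135. 134. 135.]
```

View pics/lid0.png

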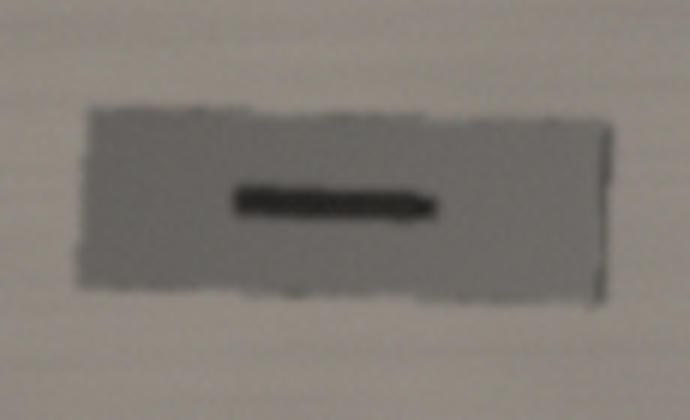

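Emit:
play_rows(dp=[[0.02, 0.03, -0.005], [0.25, 0.363, -0.075], [0.25, 0.363, -0.075], [0.25, 0.363, -0.075], [0.25, 0.363, -0.075], [0.25, 0.363, -0.075], [0.25, 0.363, -0.075], [0.25, 0.363, -0.075], [0.25, 0.363, -0.075], [0.25, 0.363, -0.075], [0.25, 0.363, -0.075], [0.25, 0.363, -0.075]], dr=[[0, 0, 0.1], [0, 0, 1.066], [0, 0, 1.066], [0, 0, 1.066], [0, 0, 1.066], [0, 0, 1.066], [0, 0, 1.066], [0, 0, 1.066], [0, 0, 1.066], [0, 0, 1.066], [0, 0, 1.066], [0, 0, 1.066]], jaw=[1, 1, 1, 1, 1, 1, 1, 1, 1, 1, 1, 1])

```text
time_s: 1.25
position: [0.4541, -0.2493, 0.1595]
ee_rot: [-0.002, 0.768, 0.64, 0.0]
ft_force: [-0.7, 0.4, -0.3]
opening: 1.0
```

```bash
python3 - <<'E'
from meas import *
from scipy.optimize import minimize
from h import *
# silhouette area fit: depth-classified board points in world
for n in ('top','scene'):
    d=np.load(f'pics/{n}0.npy'); W=cloud(n,d)
    near=(np.abs(W[...,0]-.43)<.25)&(np.abs(W[...,1]+.25)<.19)
    q=W[near&(W[...,2]>.014)&(W[...,2]<.023)][:,:2]
    neg=W[near&(W[...,2]<.004)&(W[...,2]>-.01)][:,:2]
    def cost(p):
        def ins(P):
            e=P-p[:2]; ca,sa=np.cos(p[2]),np.sin(p[2]); bx=e[:,0]*ca+e[:,1]*sa; by=-e[:,0]*sa+e[:,1]*ca
            sd=np.minimum(np.hypot(bx,by)-.14, np.maximum(np.abs(by)-.02,np.maximum(bx,-.24-bx)))
            return sd
        return np.clip(ins(q)/.003,0,3).mean()*1+np.clip(-ins(neg)/.003,0,3).mean()*len(neg)/len(q)
    b=min((minimize(cost,[.478+dx,-.27+dy,-.19],method='Nelder-Mead',options=dict(initial_simplex=np.array([.478+dx,-.27+dy,-.19])+np.array([[0,0,0],[.01,0,0],[0,.01,0],[0,0,.1]]))) for dx in(-.004,.004) for dy in (-.006,.004)),key=lambda r:r.fun)
    print(n,b.x,np.degrees(b.x[2]),b.fun,len(q),len(neg))
s=robot.state(); print(s['position'],s['joints'])
E
```

```text
top [ 0.47802984 -0.27105803 -0.19409032] -11.12055639869159 0.0006036231792738188 6113 12373
scene [ 0.47667211 -0.27102186 -0.19016357] -10.895569812376234 0.05801953697987544 1806 3244
[ 0.45406413 -0.2493281   0.15949663] [-6.06751124e-01 -1.06730773e-01  2.01563279e+00  1.89590754e-03
  1.23620210e+00 -4.25200150e-01]
```

Emit:
play_rows(dp=[[-0.0025, -0.0045, -0.03], [-0.0025, -0.0045, -0.06], [-0.0025, -0.0045, -0.085], [-0.0025, -0.0045, -0.105], [-0.0025, -0.0045, -0.1135], [-0.0025, -0.0045, -0.1135], [-0.0025, -0.0045, -0.1135], [-0.0025, -0.0045, -0.1135], [-0.0025, -0.0045, -0.1135], [-0.0025, -0.0045, -0.1135], [-0.0025, -0.0045, -0.1135], [-0.0025, -0.0045, -0.1135]], dr=[[0, 0, -0.01], [0, 0, -0.01], [0, 0, -0.01], [0, 0, -0.01], [0, 0, -0.01], [0, 0, -0.01], [0, 0, -0.01], [0, 0, -0.01], [0, 0, -0.01], [0, 0, -0.01], [0, 0, -0.01], [0, 0, -0.01]], jaw=[1, 1, 1, 1, 1, 1, 0.2, -1, -1, -1, -1, -1])

```text
time_s: 2.25
position: [0.4519, -0.2541, 0.0467]
ee_rot: [-0.001, 0.772, 0.636, 0.001]
ft_force: [-0.1, 0.2, 0.3]
opening: 0.633
```

Emit:
play_rows(dp=[[0, 0, 0], [0, 0, 0], [0, 0, 0.005], [0, 0, 0.012], [0.009, -0.006, 0.012], [0.018, -0.012, 0.012], [0.026, -0.017, 0.012], [0.026, -0.017, 0.012], [0.026, -0.017, 0.006], [0.026, -0.017, 0.002], [0.026, -0.017, 0.0], [0.026, -0.017, 0.0]], dr=[[0, 0, 0], [0, 0, 0], [0, 0, 0], [0, 0, 0], [0, 0, 0], [0, 0, 0], [0, 0, 0], [0, 0, 0], [0, 0, 0], [0, 0, 0], [0, 0, 0], [0, 0, 0]], jaw=[-1, -1, -1, -1, -1, -1, -1, -1, -1, -1, -1, -1])

```text
time_s: 3.25
position: [0.4774, -0.2707, 0.0466]
ee_rot: [-0.002, 0.772, 0.636, 0.0]
ft_force: [-1.4, 0.2, 3.6]
opening: 0.594
```

Emit:
play_rows(dp=[[0, 0, 0], [0, 0, 0], [0, 0, 0], [0, 0, 0.02], [0, 0, 0.045], [0.02, 0.022, 0.055], [0.04, 0.044, 0.055], [0.0586, 0.0647, 0.055], [0.0586, 0.0647, 0.055], [0.0586, 0.0647, 0.055], [0.0586, 0.0647, 0.04], [0.0586, 0.0647, 0.025]], dr=[[0, 0, 0], [0, 0, 0], [0, 0, 0], [0, 0, 0], [0, 0, 0], [0, 0, 0], [0, 0, 0], [0, 0, 0], [0, 0, 0], [0, 0, 0], [0, 0, 0], [0, 0, 0]], jaw=[0.5, 0.7, 1, 1, 1, 1, 1, 1, 1, 1, 1, 1])

```text
time_s: 4.25
position: [0.5361, -0.2069, 0.072]
ee_rot: [-0.001, 0.772, 0.636, 0.0]
ft_force: [-0.6, -0.4, 0.5]
opening: 1.004
```

Emit:
play_rows(dp=[[0, 0.001, -0.012], [0, 0.001, -0.0255], [0, 0.001, -0.0255], [0, 0.001, -0.0255], [0, 0.001, -0.0255], [0, 0.001, -0.0255], [0, 0.001, -0.0255], [0, 0.001, -0.0255], [0, 0.001, -0.0255], [0, 0.001, -0.0255], [0, 0.001, -0.018], [0, 0.001, -0.0125]], dr=[[0, 0, 0], [0, 0, 0], [0, 0, 0], [0, 0, 0], [0, 0, 0], [0, 0, 0], [0, 0, 0], [0, 0, 0], [0, 0, 0], [0, 0, 0], [0, 0, 0], [0, 0, 0]], jaw=[1, 1, 1, -1, -1, -1, -1, -1, -1, -1, -1, -1])

```text
time_s: 5.25
position: [0.5359, -0.2057, 0.0597]
ee_rot: [-0.002, 0.772, 0.636, 0.0]
ft_force: [1.1, -0.2, -1.5]
opening: 0.593
```

Emit:
play_rows(dp=[[-0.012, 0.004, 0], [-0.024, 0.008, 0], [-0.035, 0.011, 0], [-0.043, 0.0132, 0], [-0.043, 0.0132, 0], [-0.043, 0.0132, -0.006], [-0.043, 0.0132, -0.011], [-0.043, 0.0132, -0.0132], [-0.043, 0.0132, -0.0132], [-0.043, 0.0132, -0.0132], [-0.043, 0.0132, -0.0132], [-0.043, 0.0132, -0.0132]], dr=[[0, 0, 0], [0, 0, 0], [0, 0, 0], [0, 0, 0], [0, 0, 0], [0, 0, 0], [0, 0, 0], [0, 0, 0], [0, 0, 0], [0, 0, 0], [0, 0, 0], [0, 0, 0]], jaw=[-1, -1, -1, -1, -1, -1, -1, -1, -1, -1, 0.5, 0.7])

```text
time_s: 6.25
position: [0.4934, -0.1927, 0.0463]
ee_rot: [-0.001, 0.772, 0.636, 0.0]
ft_force: [0.2, -0.9, -1.0]
opening: 0.681
```

Emit:
play_rows(dp=[[0, 0, 0], [0, 0, 0], [0, 0, 0.02], [0, 0, 0.045], [0, 0, 0.06], [0, -0.03, 0.06], [-0.002, -0.06, 0.06], [-0.003, -0.09, 0.06], [-0.004, -0.12, 0.06], [-0.005, -0.1581, 0.06], [-0.005, -0.1581, 0.06], [-0.005, -0.1581, 0.04]], dr=[[0, 0, 0], [0, 0, 0], [0, 0, 0], [0, 0, 0], [0, 0, 0], [0, 0, 0], [0, 0, 0], [0, 0, 0], [0, 0, 0], [0, 0, 0], [0, 0, 0], [0, 0, 0]], jaw=[1, 1, 1, 1, 1, 1, 1, 1, 1, 1, 1, 1])

```text
time_s: 7.25
position: [0.4907, -0.3549, 0.0904]
ee_rot: [0.003, 0.773, 0.635, 0.001]
ft_force: [1.4, -0.8, 0.2]
opening: 1.001
```

Emit:
play_rows(dp=[[-0.0027, 0.0043, 0], [-0.0027, 0.0043, -0.015], [-0.0027, 0.0043, -0.03], [-0.0027, 0.0043, -0.0437], [-0.0027, 0.0043, -0.0437], [-0.0027, 0.0043, -0.0437], [-0.0027, 0.0043, -0.0437], [-0.0027, 0.0043, -0.0437], [-0.0027, 0.0043, -0.0437], [-0.0027, 0.0043, -0.0437], [-0.0027, 0.0043, -0.0437], [-0.0027, 0.0043, -0.0437]], dr=[[0, 0, 0], [0, 0, 0], [0, 0, 0], [0, 0, 0], [0, 0, 0], [0, 0, 0], [0, 0, 0], [0, 0, 0], [0, 0, 0], [0, 0, 0], [0, 0, 0], [0, 0, 0]], jaw=[1, 1, 1, 1, 1, -1, -1, -1, -1, -1, -1, -1])

```text
time_s: 8.25
position: [0.4882, -0.3509, 0.0472]
ee_rot: [0.003, 0.773, 0.635, 0.001]
ft_force: [1.1, -0.2, 1.3]
opening: 0.58
```

Emit:
play_rows(dp=[[0, 0, 0], [0, 0, 0.006], [0, 0, 0.012], [-0.009, 0.0005, 0.012], [-0.018, 0.001, 0.012], [-0.0258, 0.0014, 0.012], [-0.0258, 0.0014, 0.012], [-0.0258, 0.0014, 0.006], [-0.0258, 0.0014, 0.002], [-0.0258, 0.0014, -0.0002], [-0.0258, 0.0014, -0.0002], [-0.0258, 0.0014, -0.0002]], dr=[[0, 0, 0], [0, 0, 0], [0, 0, 0], [0, 0, 0], [0, 0, 0], [0, 0, 0], [0, 0, 0], [0, 0, 0], [0, 0, 0], [0, 0, 0], [0, 0, 0], [0, 0, 0]], jaw=[-1, -1, -1, -1, -1, -1, -1, -1, -1, -1, -1, -1])

```text
time_s: 9.25
position: [0.4623, -0.3493, 0.0471]
ee_rot: [0.003, 0.773, 0.635, 0.001]
ft_force: [-2.9, 1.2, 4.0]
opening: 0.587
```

Emit:
play_rows(dp=[[0, 0, 0], [0, 0, 0], [0, 0, 0], [0, 0, 0.02], [0, 0, 0.05], [0, 0, 0.09], [0, 0, 0.13], [0, 0, 0.17], [0, 0, 0.2], [0, 0.04, 0.2], [0, 0.08, 0.2], [0, 0.12, 0.2]], dr=[[0, 0, 0], [0, 0, 0], [0, 0, 0], [0, 0, 0], [0, 0, 0], [0, 0, 0], [0, 0, 0], [0, 0, 0], [0, 0, 0], [0, 0, 0], [0, 0, 0], [0, 0, 0]], jaw=[0.5, 0.7, 1, 1, 1, 1, 1, 1, 1, 1, 1, 1])

```text
time_s: 10.25
position: [0.4624, -0.2286, 0.2479]
ee_rot: [0.004, 0.773, 0.634, 0.002]
ft_force: [0.6, 0.2, 0.7]
opening: 1.001
```

```bash
python3 - <<'E'
from meas import *
im=cv2.imread('pics/top0.png')
g=cv2.GaussianBlur(cv2.cvtColor(im,cv2.COLOR_BGR2GRAY),(3,3),0)
m=(g<119).astype(np.uint8); m[:205]=0;m[275:]=0;m[:,:145]=0;m[:,260:]=0
m=cv2.morphologyEx(m,cv2.MORPH_OPEN,np.ones((5,5)))
c=max(cv2.findContours(m,cv2.RETR_EXTERNAL,cv2.CHAIN_APPROX_NONE)[0],key=cv2.contourArea)
vv,uu=np.nonzero(m); Q=ray('top',np.c_[uu,vv],.012); print('mean',Q.mean(0),np.degrees(np.arctan2(*np.linalg.svd(Q-Q.mean(0),full_matrices=False)[2][0][::-1])))
P=ray('top',c[:,0],.012).astype(np.float32); print(cv2.minAreaRect(P))
for n in ('top','scene'):
    W=cloud(n,np.load(f'pics/{n}0.npy'))
    q=W[(np.abs(W[...,0]-.476)<.03)&(np.abs(W[...,1]-.245)<.07)&(W[...,2]>.04)&(W[...,2]<.06)]
    print(n,len(q),np.percentile(q,[1,50,99],axis=0),np.linalg.svd(q[:,:2]-q[:,:2].mean(0),full_matrices=False)[2][0])
E
```

```text
mean [0.47759394 0.24316496] -93.05558509783059
((0.47695720195770264, 0.24317246675491333), (0.26437604427337646, 0.09147783368825912), 86.61325073242188)
top 148 [[0.4694613  0.20173158 0.04547564]
 [0.47645278 0.2439321  0.05071555]
 [0.48585815 0.28871514 0.05655533]] [-0.05298725 -0.99859519]
scene 150 [[0.46725964 0.20213642 0.04016461]
 [0.47939266 0.25144172 0.04887   ]
 [0.48615685 0.29277085 0.05404689]] [0.04961911 0.99876821]
```

Emit:
play_rows(dp=[[0.003, 0.04, 0], [0.006, 0.08, 0], [0.014, 0.4736, 0], [0.014, 0.4736, 0], [0.014, 0.4736, 0], [0.014, 0.4736, 0], [0.014, 0.4736, 0], [0.014, 0.4736, 0], [0.014, 0.4736, 0], [0.014, 0.4736, 0], [0.014, 0.4736, 0], [0.014, 0.4736, 0]], dr=[[0, 0, 0], [0, 0, 0], [0, 0, 0.04], [0, 0, 0.08], [0, 0, 0.14], [0, 0, 0.14], [0, 0, 0.14], [0, 0, 0.14], [0, 0, 0.14], [0, 0, 0.14], [0, 0, 0.14], [0, 0, 0.14]], jaw=[1, 1, 1, 1, 1, 1, 1, 1, 1, 1, 1, 1])

```text
time_s: 11.25
position: [0.4758, 0.2492, 0.2478]
ee_rot: [0.003, 0.726, 0.688, 0.002]
ft_force: [-0.1, -0.3, 0.2]
opening: 1.0
```

```bash
python3 - <<'E'
from meas import *
im,d=robot.get_image('top'); cv2.imwrite('pics/top1.png',im); np.save('pics/top1.npy',d)
im2,d2=robot.get_image('scene'); cv2.imwrite('pics/scene1.png',im2); np.save('pics/scene1.npy',d2)
b=np.array([.4777,-.271]); t=np.radians(-11); bx=np.array([np.cos(t),np.sin(t)]); by=np.array([-np.sin(t),np.cos(t)])
for n,D in (('top',d),('scene',d2)):
    W=cloud(n,D)
    for k in (-1,0,1):
        p=b+.08*k*by
        q=W[(np.hypot(W[...,0]-p[0],W[...,1]-p[1])<.039)&(W[...,2]>.048)&(W[...,2]<.065)]
        c,R=circ(q[:,:2]); print(n,k,c.round(4),R.round(4),len(q),'board frame err mm',((c-p)@bx*1e3).round(1),((c-p)@by*1e3).round(1))
s=robot.state(); print(s['position'],s['ee_rot'])
E
```

```text
top -1 [ 0.4626 -0.3497] 0.0258 109 board frame err mm 0.2 -0.1
top 0 [ 0.4777 -0.2709] 0.0259 100 board frame err mm -0.0 0.1
top 1 [ 0.4935 -0.1935] 0.0258 89 board frame err mm 0.8 -0.9
scene -1 [ 0.4629 -0.3485] 0.0258 73 board frame err mm 0.3 1.1
scene 0 [ 0.4777 -0.2698] 0.0261 69 board frame err mm -0.3 1.2
scene 1 [ 0.4933 -0.193 ] 0.0257 80 board frame err mm 0.4 -0.4
[0.4759598  0.24784894 0.24751749] [0.0031762  0.72529733 0.68842599 0.00182716]
```

View pics/top1.png

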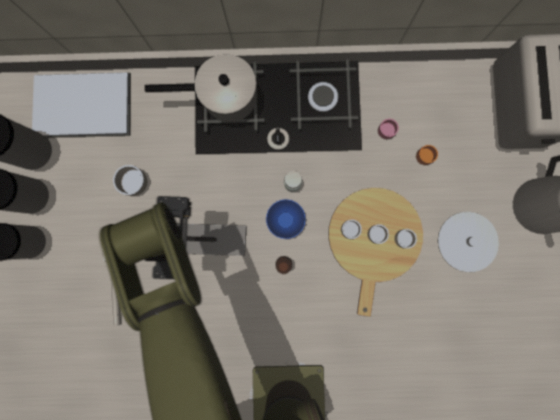

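Emit:
play_rows(dp=[[0.0008, -0.004, -0.03], [0.0008, -0.004, -0.06], [0.0008, -0.004, -0.09], [0.0008, -0.004, -0.11], [0.0008, -0.004, -0.11], [0.0008, -0.004, -0.11], [0.0008, -0.004, -0.11], [0.0008, -0.004, -0.11], [0.0008, -0.004, -0.13], [0.0008, -0.004, -0.15], [0.0008, -0.004, -0.15], [0.0008, -0.004, -0.15]], dr=[[0.002, 0.007, 0], [0.002, 0.007, 0], [0.002, 0.007, 0], [0.002, 0.007, 0], [0.002, 0.007, 0], [0.002, 0.007, 0], [0.002, 0.007, 0], [0.002, 0.007, 0], [0.002, 0.007, 0], [0.002, 0.007, 0], [0.002, 0.007, 0], [0.002, 0.007, 0]], jaw=[0, 0, 0, 0, 0, 0, 0, 0, 0, 0, 0, 0])

```text
time_s: 12.35
position: [0.4768, 0.2438, 0.0981]
ee_rot: [0.0, 0.725, 0.688, -0.0]
ft_force: [-0.4, 1.0, -0.8]
opening: 0.499
```

```bash
python3 - <<'E'
from h import *
im,d=robot.get_image('scene'); cv2.imwrite('pics/s2.png',cv2.resize(im[190:310,300:440],None,fx=4,fy=4,interpolation=cv2.INTER_CUBIC))
s=robot.state(); print(s['position'],s['ee_rot'],s['opening'],s['joints'])
E
```

```text
[0.47755275 0.24412096 0.09906921] [3.93443770e-04 7.25299223e-01 6.88433096e-01 8.69048862e-04] 0.49918296830715125 [ 3.72492454e-01  8.32769596e-04  2.02279331e+00 -8.12913968e-05
  1.11606005e+00  4.24670597e-01]
```

View pics/s2.png

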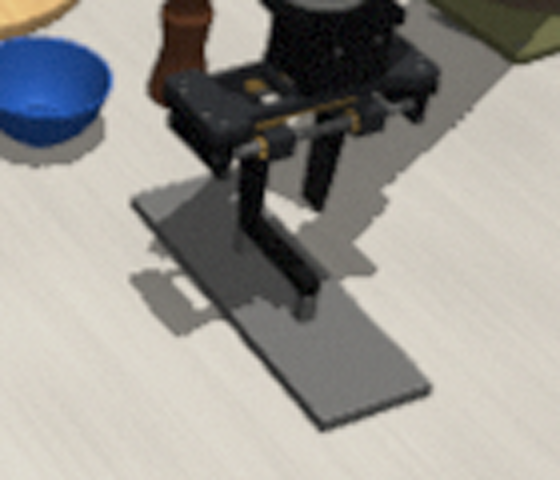

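Emit:
play_rows(dp=[[0, 0, -0.02], [0, 0, -0.04], [0, 0, -0.0545], [0, 0, -0.0545], [0, 0, -0.0545], [0, 0, -0.0545], [0, 0, -0.0545], [0, 0, -0.0545], [0, 0, -0.0545], [0, 0, -0.0545], [0, 0, -0.0545], [0, 0, -0.0545]], dr=[[0, 0, 0], [0, 0, 0], [0, 0, 0], [0, 0, 0], [0, 0, 0], [0, 0, 0], [0, 0, 0], [0, 0, 0], [0, 0, 0], [0, 0, 0], [0, 0, 0], [0, 0, 0]], jaw=[0, 0, 0, 0, -1, -1, -1, -1, -1, -1, -1, -1])

```text
time_s: 13.4
position: [0.4775, 0.2443, 0.0453]
ee_rot: [0.0, 0.725, 0.688, 0.001]
ft_force: [-4.1, -0.4, 5.7]
opening: 0.144
```

Emit:
play_rows(dp=[[0, 0, 0], [0, 0, 0], [0, 0, 0.004], [0, 0, 0.012], [0, 0, 0.02], [0, 0, 0.03], [0, 0, 0.03], [0, 0, 0.03]], dr=[[0, 0, 0], [0, 0, 0], [0, 0, 0], [0, 0, 0], [0, 0, 0], [0, 0, 0], [0, 0, 0], [0, 0, 0]], jaw=[-1, -1, -1, -1, -1, -1, -1, -1])

```text
time_s: 14.07
position: [0.4784, 0.2446, 0.0767]
ee_rot: [0.001, 0.725, 0.688, 0.002]
ft_force: [0.2, -0.7, -2.6]
opening: 0.143
```

```bash
python3 - <<'E'
from h import *
im,d=robot.get_image('scene'); cv2.imwrite('pics/s3.png',cv2.resize(im[190:310,300:440],None,fx=4,fy=4,interpolation=cv2.INTER_CUBIC))
s=robot.state(); print(s['position'],s['ee_rot'],s['opening'],s['ft_force'],s['torque'])
E
```

```text
[0.47777084 0.24440182 0.07586613] [3.54518306e-04 7.25394243e-01 6.88332321e-01 1.29686771e-03] 0.14462378217923533 [-0.33825777 -0.04998294 -3.0436926 ] [-0.07921651 -0.1065642  -0.0032323 ]
```

View pics/s3.png

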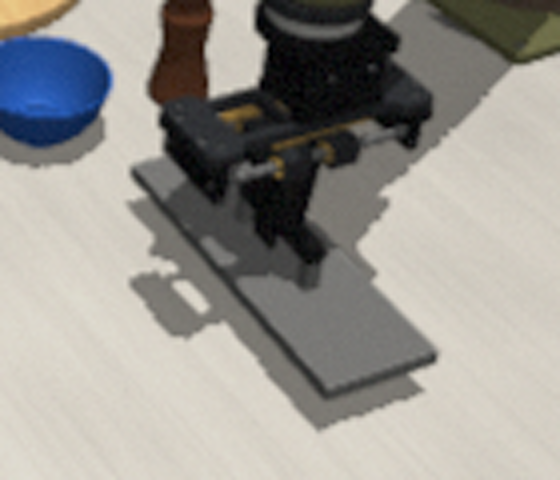

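Emit:
play_rows(dp=[[0, 0, 0.01], [0, 0, 0.03], [0, 0, 0.055], [0, 0, 0.08], [0, 0, 0.105], [0, 0, 0.13], [0, -0.005, 0.15], [0, -0.02, 0.16], [0, -0.045, 0.16], [0, -0.075, 0.16], [0, -0.105, 0.16], [0, -0.135, 0.16]], dr=[[0, 0, 0], [0, 0, 0], [0, 0, 0], [0, 0, 0], [0, 0, 0], [0, 0, 0], [0, 0, 0], [0, 0, 0], [0, 0, 0], [0, 0, -0.01], [0, 0, -0.02], [0, 0, -0.03]], jaw=[-1, -1, -1, -1, -1, -1, -1, -1, -1, -1, -1, -1])

```text
time_s: 15.12
position: [0.4772, 0.1083, 0.2361]
ee_rot: [0.0, 0.736, 0.677, 0.001]
ft_force: [0.3, 0.0, -3.5]
opening: 0.146
```

Emit:
play_rows(dp=[[0, -0.03, 0], [0, -0.06, 0], [0, -0.09, 0], [0, -0.12, 0], [0, -0.15, 0], [0, -0.18, 0], [0, -0.21, 0], [0, -0.24, 0], [0, -0.27, 0], [0, -0.3, 0], [0, -0.325, 0], [0, -0.345, 0]], dr=[[0, 0, -0.01], [0, 0, -0.02], [0, 0, -0.03], [0, 0, -0.04], [0, 0, -0.05], [0, 0, -0.06], [0, 0, -0.07], [0, 0, -0.08], [0, 0, -0.09], [0, 0, -0.1], [0, 0, -0.11], [0, 0, -0.11]], jaw=[-1, -1, -1, -1, -1, -1, -1, -1, -1, -1, -1, -1])

```text
time_s: 16.12
position: [0.4767, -0.2386, 0.2363]
ee_rot: [0.0, 0.772, 0.635, 0.001]
ft_force: [0.3, -0.3, -2.8]
opening: 0.147
```

Emit:
play_rows(dp=[[0.0003, -0.012, -0.01], [0.0006, -0.022, -0.025], [0.001, -0.03, -0.04], [0.001, -0.0324, -0.055], [0.001, -0.0324, -0.07], [0.001, -0.0324, -0.08], [0.001, -0.0324, -0.086], [0.001, -0.0324, -0.086], [0.001, -0.0324, -0.086], [0.001, -0.0324, -0.086]], dr=[[0, 0, 0], [0, 0, 0], [0, 0, 0], [0, 0, 0], [0, 0, 0], [0, 0, 0], [0, 0, 0], [0, 0, 0], [0, 0, 0], [0, 0, 0]], jaw=[-1, -1, -1, -1, -1, -1, -1, -1, -1, -1])

```text
time_s: 16.95
position: [0.4783, -0.2712, 0.1514]
ee_rot: [0.001, 0.772, 0.636, 0.001]
ft_force: [0.3, 0.4, -2.8]
opening: 0.145
```

```bash
cat > lid.py <<'E'
from h import *
import sys
tag=sys.argv[1]
b=np.array([.4777,-.271]); t=np.radians(-11); bx=np.array([np.cos(t),np.sin(t)]); by=np.array([-np.sin(t),np.cos(t)])
s=robot.state(); print(s['position'],s['ee_rot'],s['ft_force'],s['torque'])
zt=s['position'][2]-.0453+.012   # expected top face
for n in('top','scene'):
    im,d=robot.get_image(n); cv2.imwrite(f'pics/{n}_{tag}.png',im); W=cloud(n,d)
    e=W[...,:2]-b; X=e@bx; Y=e@by
    M=(np.abs(X)<.06)&(np.abs(Y)<.15)&(np.abs(W[...,2]-zt)<.009)
    # grey & on-plane
    M=cv2.morphologyEx(M.astype(np.uint8),cv2.MORPH_OPEN,np.ones((3,3)))>0
    q=np.c_[X[M],Y[M],W[M][:,2]]; A=np.c_[q[:,:2],np.ones(len(q))]
    c=np.linalg.lstsq(A,q[:,2],rcond=None)[0]; print(n,len(q),'plane slopes x,y deg',np.degrees(c[:2]).round(2),'top z at centre',c[2].round(4),'exp',zt.round(4))
    r=cv2.minAreaRect(q[:,:2].astype(np.float32)); print(r,np.percentile(q,[0.5,99.5],axis=0)[:,:2].round(4).tolist())
    # edge scans
    for k in np.arange(-.12,.13,.03):
        w=q[np.abs(q[:,1]-k)<.008]; print('y%.2f x[%.3f %.3f]'%(k,w[:,0].min(),w[:,0].max()) if len(w) else k,end=' ')
    print()
E
python3 lid.py a
```

```text
[ 0.47831197 -0.27118643  0.15138393] [0.00125745 0.77207616 0.63552761 0.00122014] [ 0.27291416  0.41191981 -2.80567316] [-0.05002814 -0.0871011  -0.04146733]
top 1367 plane slopes x,y deg [ 0.37 -0.13] top z at centre 0.1192 exp 0.1181
((0.0013794414699077606, 0.01477041095495224), (0.2357625961303711, 0.09020756930112839), 89.68744659423828) [[-0.0431, -0.0976], [0.0461, 0.1323]]
-0.12 y-0.09 x[-0.043 -0.035] -0.06 -0.03 0.0 y0.03 x[-0.043 0.046] y0.06 x[-0.043 0.046] y0.09 x[-0.043 0.047] y0.12 x[-0.043 0.046] 
scene 757 plane slopes x,y deg [-0.49 -0.23] top z at centre 0.1181 exp 0.1181
((0.0012940987944602966, 0.0027319788932800293), (0.09089154750108719, 0.26860374212265015), 0.09025774151086807) [[-0.0433, -0.1238], [0.0466, 0.1355]]
y-0.12 x[-0.011 0.045] y-0.09 x[-0.005 0.045] y-0.06 x[-0.038 0.045] y-0.03 x[-0.043 0.045] y0.00 x[-0.042 0.047] y0.03 x[-0.042 0.047] y0.06 x[-0.043 0.047] y0.09 x[-0.044 0.046] y0.12 x[-0.044 0.046]
```

View pics/scene_a.png

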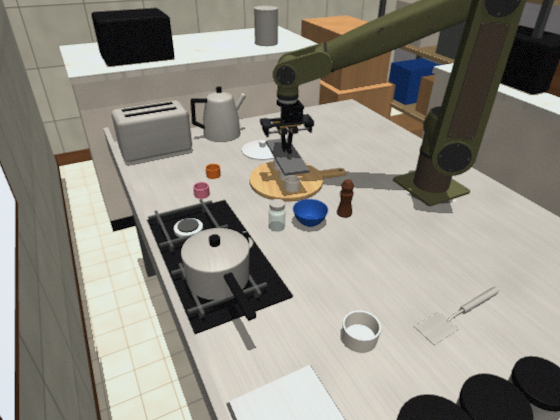

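View pics/top_a.png

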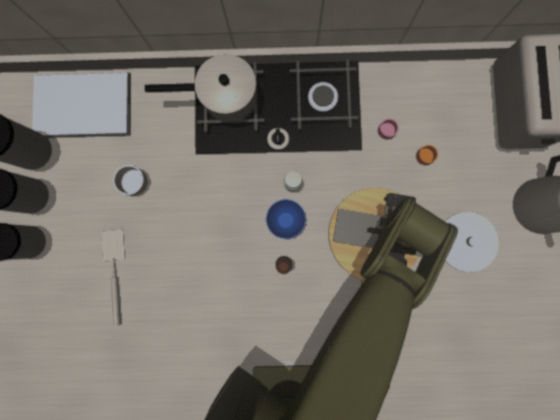

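Emit:
play_rows(dp=[[-0.0017, -0.0017, 0], [-0.0017, -0.0017, -0.005], [-0.0017, -0.0017, -0.012], [-0.0017, -0.0017, -0.019], [-0.0017, -0.0017, -0.026], [-0.0017, -0.0017, -0.032], [-0.0017, -0.0017, -0.0353], [-0.0017, -0.0017, -0.0353], [-0.0017, -0.0017, -0.0353], [-0.0017, -0.0017, -0.0353], [-0.0017, -0.0017, -0.0353], [-0.0017, -0.0017, -0.0353]], dr=[[0, 0.002, 0], [0, 0.002, 0], [0, 0.002, 0], [0, 0.002, 0], [0, 0.002, 0], [0, 0.002, 0], [0, 0.002, 0], [0, 0.002, 0], [0, 0.002, 0], [0, 0.002, 0], [0, 0.002, 0], [0, 0.002, 0]], jaw=[-1, -1, -1, -1, -1, -1, -1, -1, -1, -1, -1, -1])

```text
time_s: 18.05
position: [0.4769, -0.2732, 0.1168]
ee_rot: [0.001, 0.772, 0.635, 0.001]
ft_force: [0.5, -0.2, -3.2]
opening: 0.147
```

```bash
python3 lid.py b; python3 - <<'E'
import cv2
im=cv2.imread('pics/scene_b.png'); cv2.imwrite('pics/sb.png',cv2.resize(im[100:220,230:370],None,fx=5,fy=5,interpolation=cv2.INTER_CUBIC))
E
```

```text
[ 0.47693703 -0.27320859  0.11681864] [1.29104859e-03 7.72112505e-01 6.35484242e-01 6.25485000e-04] [ 0.50373192 -0.24475922 -3.15777403] [-0.01688847 -0.09850094 -0.04631437]
top 1278 plane slopes x,y deg [ 0.21 -0.22] top z at centre 0.0847 exp 0.0835
((0.0006722770631313324, 0.015686258673667908), (0.2295265942811966, 0.09013137221336365), 89.97701263427734) [[-0.044, -0.0944], [0.0452, 0.13]]
-0.12 y-0.09 x[-0.044 -0.038] -0.06 -0.03 0.0 y0.03 x[-0.044 0.045] y0.06 x[-0.044 0.046] y0.09 x[-0.044 0.046] y0.12 x[-0.044 0.046] 
scene 736 plane slopes x,y deg [-0.38 -0.23] top z at centre 0.0834 exp 0.0835
((3.178417682647705e-05, 0.001740783452987671), (0.2673029601573944, 0.0918734148144722), 89.96249389648438) [[-0.0454, -0.1249], [0.0452, 0.1327]]
y-0.12 x[-0.015 0.042] y-0.09 x[-0.003 0.045] y-0.06 x[-0.046 0.045] y-0.03 x[-0.046 0.045] y0.00 x[-0.044 0.046] y0.03 x[-0.045 0.045] y0.06 x[-0.043 0.044] y0.09 x[-0.045 0.044] y0.12 x[-0.044 0.046]
```

View pics/sb.png

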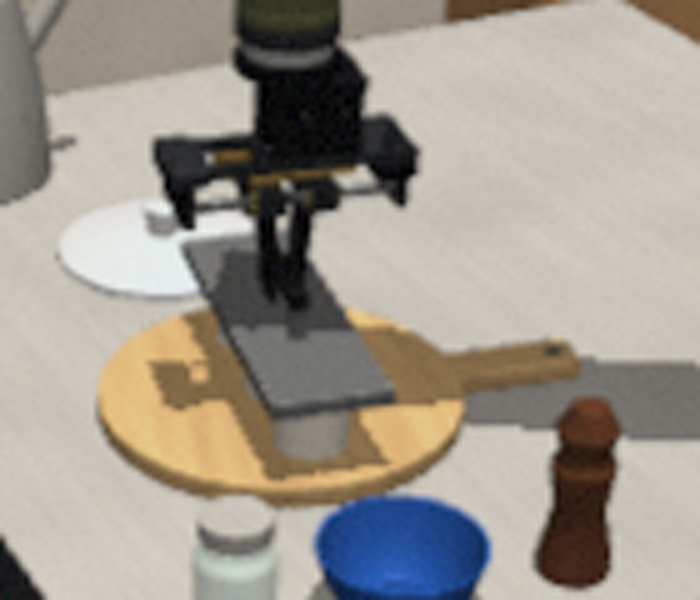

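```bash
python3 - <<'E'
from workcell import robot
s=robot.state(); print(s['time_s'],s['position'],abs(s['joint_vel']).max(),s['opening'])
print(robot.close_job())
E
```

```text
18.15 [ 0.47684427 -0.27311189  0.11664633] 0.002388206454213568 0.1456456201224331
the job is handed in; nothing more can be done
None
```

I lined up the three white ramekins in a row through the board's middle, then picked up the long lid by its bar. I handed the job in at 18 s with the lid held over the row.

- **Ramekins:** both cameras put them within about 1.2 mm of their wanted places. That check was made before the lid covered them; the final picture shows nothing touched.
- **Lid:** it is centred to about 1–2 mm and turned to within 0.1° of the row. Its tilt measures at most about 0.4°. The two cameras disagree on the sign of the tilt across the lid's width, so that part is probably noise. The far end was partly hidden by the arm.
- **Gap:** the lid's lower edge is about 15–17 mm above the rims. The arm's own position gives 15.5 mm, and the cameras give 15.4 mm and 16.7 mm.
- **At hand-in:** the arm was practically still, and its force reading was about the lid's weight.
- **Everything else:** I did not touch the other things on the counter, the orange and pink look-alikes or the knob. I did not measure their positions again at the end.

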